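# Open the block heater by its hidden catch

### The job

Open the lid of the dry-block heater: set a fingertip on the left-hand end of the dark front lip (left as the robot sees it), feel lightly along the lip until you come to the notch, and press down the catch key inside it so that the lid springs up by itself. Then draw back and leave the lid standing fully open. Do not grasp or pull anything, and leave the bottle, vials, rack, beaker and spatula where they are.

Things in the scene. Friction and masses are not known exactly. Their poses are not given: they have to be found in the camera images.
- heater: Dry-block heater fixed on the bench: dark grey housing 270 mm deep, 320 mm wide; light grey sloping console on the robot's side (reaches to x -70 mm, below 95 mm high); clear blue lid on top (x 23 to 235 mm), its top 4 mm below the lip's. Origin on the bench under the middle of the front lip; x runs from the lip to the rear hinge, y to the left along the lip, z up.
- lip_left (a point): Middle of the top of the solid left-hand end of the heater's front lip. The lip is the flat, level, rigid dark bar along the front top edge: 40 mm deep (heater x -20 to 20 mm), 320 mm long (y -160 to 160), top 130 mm above the bench. Its last 40 mm at either end are always solid; one notch interrupts it somewhere between. Axes as the heater.
- lip_right (a point): Middle of the top of the solid right-hand end of the front lip (140 mm right of the heater's origin). The notch: a gap 40 mm wide along the lip, through its whole depth, open to the front, in the lip's own dark colour; its middle lies between y -100 and 100 mm, differs each time and is not reported. At its bottom, 12 mm below the lip's top, is the key. Axes as the heater.
- key (a joint): Catch key at the bottom of the notch: flat dark pad 36 x 36 mm on a rocker pivoted 31 mm behind the lip's middle line. 0 = at rest, grows as pressed down, 0.24 rad = stop (pad's middle 7.5 mm lower). Sprung: about 3 N at its middle starts it, 6 to 8 N brings it to the stop. It lets the lid go at about 0.1 rad (press to 0.15 or more) and rises again when left.
- lid (a joint): The heater's lid, 212 mm deep, 294 mm wide, hinged along its rear edge (236 mm behind the lip's middle line). 0 = shut and caught, 0.95 rad = fully open, front edge up. Once the key lets go, a spring (about 2 N at the front edge) lifts it by itself within about 2 s; it leans on a finger or hand in its way until that is gone.
- bottle: White bottle with a red cap, 68 mm across, 150 mm high, standing left of the heater; bystander. Origin under its middle.
- vial_a: Amber vial with a blue cap, 28 mm across, 55 mm high, standing on the bench in front of the console; bystander. Origin under its middle.
- vial_b: Amber vial with a white cap, 28 mm across, 55 mm high, standing on the bench in front of the console; bystander. Origin under its middle.
- rack: Blue tube rack, a block 100 x 60 x 50 mm right of the heater; bystander. Origin under its middle.
- beaker: Empty glass beaker, 68 mm across, 90 mm high, to the robot's left; bystander. Origin under its middle.
- spatula: Flat steel weighing spatula, 180 mm long, 13 mm wide, 4 mm thick, lying on the bench to the robot's right; bystander. Origin under its middle.

How it is judged:
On the way, in this order (a step that is already met when the one before it is completed fails the run):
1. a fingertip rests on the left-hand end of the front lip, with the lid still shut (contact force between the fingers and heater above 0.5 N and y of the grasp point in the frame of heater between 0.09 and 0.2 m and x of the grasp point in the frame of heater between -0.07 and 0.07 m and z of the grasp point in the frame of heater above 0.125 m and value of joint each of lid, key below 0.05 rad), for 0.1 s.
2. the catch key in the notch is pressed down (value of joint key above 0.07 rad), for 0.02 s.
At the end, for the whole second after the job is handed in: The lid stands open beyond 0.85 rad (of 0.95) and is still, the key has risen again (under 0.04 rad), and every bystander is within 30 mm of where it began (value of joint lid above 0.85 rad and velocity of joint lid below 0.05 rad/s and value of joint key below 0.04 rad and distance of each of bottle, vial_a, vial_b, rack, beaker, spatula from where it was at the start of the episode below 0.03 m); the robot touches nothing.
It fails at once if the fingers press harder than 45 N on anything (contact force between the fingers and anything else above 45 N).
It fails at once if the fingers pull, hold or force the opening lid instead of letting it spring up (over 10 N) (value of joint lid above 0.2 rad and contact force between the fingers and heater above 10 N).
It fails at once if a bystander is picked up more than 15 mm (height (world z) of any of bottle, vial_a, vial_b, rack, beaker, spatula above 0.015 m).
It fails at once if a bystander is shoved or carried more than 30 mm (distance of any of bottle, vial_a, vial_b, rack, beaker, spatula from where it was at the start of the episode above 0.03 m).
It fails at once if a standing bystander is tipped over (angle between any of bottle, vial_a, vial_b, rack, beaker's own z axis and vertical above 0.5 rad).
It also fails if it takes over 70 s, if anything falls off the work surface, if the arm or the gripper's body presses on something with over 40 N, if the wrist force passes 120 N, or if a joint passes its speed limit or range.

### The arm

A 6-joint arm with a two-finger parallel gripper is mounted at the origin on the work surface. World frame = base frame: x ahead of the robot, y to its left, z up, the work surface at z = 0. Lengths are in m, angles in rad, forces in N, time in s.
With the tool pointing down it reaches from about 0.25 to 0.8 m from the base axis. Payload 3.9 kg.
Tool frame: the origin (TCP) lies midway between the tips of the shut fingers; the grasp point (between the pads) lies 19 mm behind it; z points along the fingers, y is the line along which they close (so a half turn about z gives the same grasp; the last joint's range is limited). The gripper opens to 85 mm and grips with 20 to 120 N. Pads are 22 mm wide; open, the fingers measure 114 mm over their backs; the gripper's body (76 mm by 85 mm) begins 54 mm behind the grasp point. The pads swing forward as they close: fully open they stand 13 mm farther back than shut.
Start: joints at [-1.169, 0.26, -0.138, 1.173, 0, 1.571], TCP at [0.205, -0.483, 0.231] pointing down, gripper open.
Joint ranges: [-2.78, 2.78], [-0.83, 1.72], [-1.28, 1.37], [-1.9, 2.12], [-1.57, 1.48], [-3.14, 3.14]. Speed limits (rad/s): [2.57, 2.57, 3.14, 3.14, 3.14, 3.14].

### API

Orientations are given as a unit quaternion [x, y, z, w].
In Python, from cell import get_state, get_image, camera_model, close_job gives the robot as it stands. The module is installed in compiled form; this text tells all that it offers.
- The arm moves only by the tool step_arm, never from a script. Its argument "steps" is a list of rows, each an object with "translation": the shift along the world's x, y, z in mm, a list of three; "delta_rot": the turn, a rotation vector about the world's x, y, z in degrees, a list of three. A call has 1 to 12 rows; each row shifts and turns the commanded pose from where the row before left it; what a row does not reach is not made up. A row lasts 1/12 s, in which the tool goes at most 41.7 mm and 7.16 degrees, less where a joint would pass 70% of its speed; a pose out of reach is approached as far as the arm can. A call is refused whole if a number of a shift passes 41.7 or a number of a turn 7.16, either way. A call with a gripper value outside its range is refused whole. "grip" is the opening, from 0 (shut) to 1 (fully open), set as the call begins (left out, the last holds). The fingers move at their own pace and stop on an object; "newtons" is the grip in N (left out, the last holds). Time passes only in rows, so rows that do not move let the fingers close. It gives the time, the measured TCP pose, the force, the opening and the grip force at its end, in the units of the state.
- get_state(): the state, without advancing time (a new reading comes with each control period).
- get_image(name): name is "side" or "top"; returns the picture (420x560x3 uint8, red, green, blue); there is no depth.
- camera_model(name): a dict with "K" (3x3 intrinsics, pixels), "rvec" (rotation vector, rad) and "tvec" (3), from world to camera coordinates, as OpenCV has them. Camera axes: x right, y down, z forward; pixel columns grow to the right and rows downward; lengths in m; the calibration is good to about 2 mm. A picture is of the moment at which its call begins. camera_model takes no time and is no camera call.
- close_job(): hands the job in; it is judged then, once.
The state is a dict: "time": time; "joint_positions": joint angles; "dq": joint speeds; "joint_efforts": joint torques, N m; "tool_pos": TCP position; "ee_rot": TCP orientation; "ft_force": force on the tool from outside, world axes, zero at the start; "ft_torque": the same for the moment, N m; "opening": finger opening in m; "finger_force": force on a finger pad.
Only numpy, scipy, OpenCV 4.12 (cv2) and the standard library are available. Lean on these libraries where they do the work, as an engineer would, in place of code of your own. Each camera call takes 0.05 s, during which the arm holds its last target. There are 200 camera calls.

## Working session

There is one attempt and no reset: what is moved stays moved. The work goes in short steps, Python scripts to look and compute and a tool call to move; the robot and the scene stay as the last step left them, time stands still between calls to the robot, and variables do not carry over. Pictures are saved under pics/ and viewed, at most 10 in all, crops included, and the job is handed in when it is done.

Besides the shell and the picture viewer there is one more tool, called after ">>>" by a JSON object that holds its "fn" and its "kwargs". step_arm: Moves the arm, as the interface text tells. Its arguments: {"type":"object","properties":{"steps":{"type":"array"},"grip":{"type":"number"},"newtons":{"type":"number"}},"required":["steps"]}

```bash
mkdir -p pics; python3 - <<'E'
from cell import *
import cv2
for n in("top","side"):
    cv2.imwrite(f"pics/{n}0.png",get_image(n)[:,:,::-1]); print(n,camera_model(n))
s=get_state();print(s["time"],s["tool_pos"],s["ee_rot"],s["opening"],s["ft_force"])
E
```

```text
top {'K': array([[465.86597173,   0.        , 279.50952134],
       [  0.        , 465.86597173, 198.11274462],
       [  0.        ,   0.        ,   1.        ]]), 'rvec': array([ 2.11036718, -2.12397782,  0.19430102]), 'tvec': array([0.04349138, 0.5487333 , 1.61882754])}
side {'K': array([[438.58991757,   0.        , 278.41657454],
       [  0.        , 438.58991757, 210.45662081],
       [  0.        ,   0.        ,   1.        ]]), 'rvec': array([ 2.02477226, -0.82013608,  0.44702107]), 'tvec': array([-0.35352893,  0.2970503 ,  1.00978066])}
0.1 [ 0.20505996 -0.48262451  0.23052866] [ 9.79890662e-01  1.99533184e-01 -1.83076351e-04 -8.75117306e-04] 0.08535093256935596 [0.96835779 0.04691373 0.61133273]
```

View pics/top0.png

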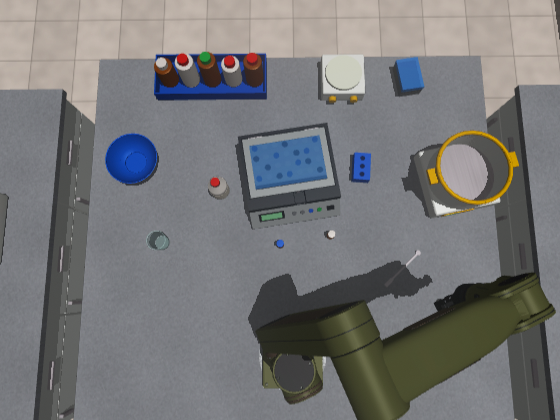

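View pics/side0.png

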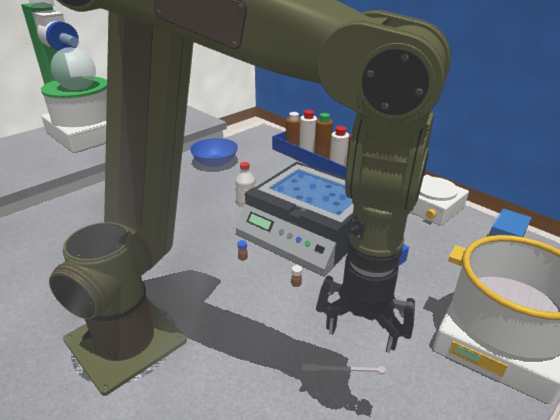

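The top view shows the heater, with its console edge near pixels (250,225) to (340,215) and the lip just above it. The bottle is at (217,187), the vials at (280,243) and (331,234), the rack at (361,167), the beaker at (158,240) and the spatula at (405,268). I'll enlarge the heater to find the lip corners.

```bash
python3 - <<'E'
import cv2,numpy as np
a=cv2.imread("pics/top0.png")[115:235,225:350]; b=cv2.imread("pics/side0.png")[155:275,230:375]
a=cv2.resize(a,None,fx=4,fy=4,interpolation=2)
b=cv2.resize(b,(290,240),interpolation=2)
b=cv2.copyMakeBorder(b,0,240,0,0,0)
c=np.hstack([a,b]); c=np.clip(c.astype(float)*1.6,0,255).astype('uint8')
cv2.imwrite("pics/crop.png",c);print(c.shape)
E
```

```text
(480, 790, 3)
```

View pics/crop.png

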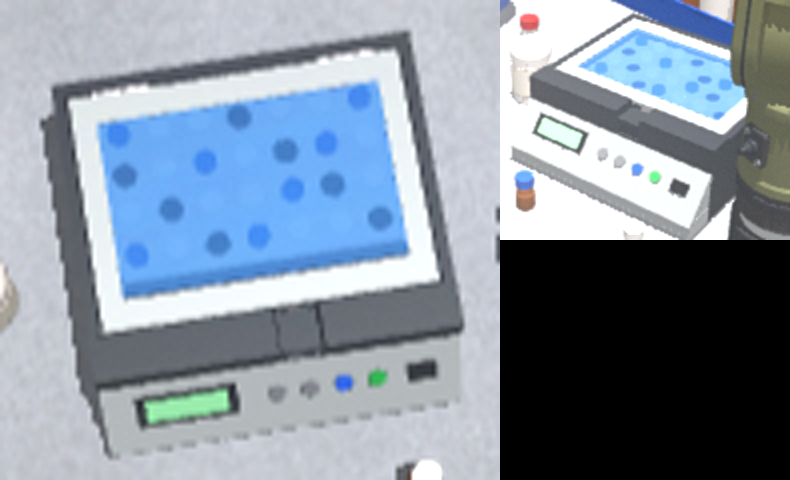

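The enlarged view shows the lip's front edge from crop (95,385) to (463,328). The notch runs from column 277 to 322 near row 330. I'll cast these onto z = 0.13 and check them against the 320 mm length and 40 mm notch.

```bash
cat >h.py <<'E'
from cell import *
import numpy as np,cv2
def ray(n,p,z):
    m=camera_model(n);R=cv2.Rodrigues(m["rvec"])[0];c=-R.T@m["tvec"]
    d=R.T@np.linalg.inv(m["K"])@[p[0],p[1],1];return c+d*(z-c[2])/d[2]
E
python3 - <<'E'
from h import *
P=lambda x,y,z=.13:ray("top",(225+x/4-.4,115+y/4-.4),z)
fl,fr,rl,rr=P(95,385),P(463,328),P(53,88,.12),P(408,33,.12)
print(fl,fr,rl,rr,np.linalg.norm(fl-fr),np.linalg.norm(rl-rr),np.linalg.norm(rl-fl))
y=(fl-fr)/np.linalg.norm(fl-fr);x=np.array([y[1],-y[0],0]);o=(fl+fr)/2+.02*x
print("yaw",np.degrees(np.arctan2(x[1],x[0])),"o",o)
for p in((277,333),(322,327)): print("notch",(P(*p)-o)@x,(P(*p)-o)@y)
print("left end",o+.14*y)
for n,p,z in(("bottle",(214,182),.15),("vial_a",(280,243),.055),("vial_b",(331,234),.055),("rack",(361,163),.05)):
    q=ray("top",p,z);print(n,q,(q-o)@x,(q-o)@y)
E
```

```text
[0.49066867 0.14566143 0.13      ] [ 0.53780079 -0.16861281  0.13      ] [0.75854073 0.1854618  0.12      ] [ 0.80686398 -0.12922277  0.12      ] 0.31778882135909087 0.3183732291380041 0.2709972552788342
yaw 8.529158479314619 o [ 0.53401354 -0.00850944  0.13      ]
notch 0.0004162737892610639 -0.001246688588678015
notch -0.0004076601343024032 -0.04008351851402729
left end [0.51324976 0.12994223 0.13      ]
bottle [0.58765729 0.26182533 0.15      ] 0.09314455766105717 0.25938894970705817
vial_a [0.38772925 0.03911651 0.055     ] -0.13760292642145958 0.06879504370091108
vial_b [ 0.41831753 -0.14096857  0.055     ] -0.13406184778828237 -0.1138350097331373
rack [ 0.67764116 -0.25752849  0.05      ] 0.10510648226519881 -0.2675668336177283
```

The checks hold: lip 318 mm, depth 271 mm, notch 39 mm wide centred at heater y ≈ -21 mm, yaw 8.5°. The shut fingers will go with their closing axis along heater x, so the 22 mm pad width lies along the 40 mm notch.

>>> {"fn": "step_arm", "kwargs": {"steps": [{"translation": [17,34,4],"delta_rot": [0,0,6.3]},{"translation": [17,34,4],"delta_rot": [0,0,6.3]},{"translation": [17,34,4],"delta_rot": [0,0,6.3]},{"translation": [17,34,0],"delta_rot": [0,0,6.3]},{"translation": [17,34,0],"delta_rot": [0,0,6.3]},{"translation": [17,34,0],"delta_rot": [0,0,6.3]},{"translation": [17,34,0],"delta_rot": [0,0,6.3]},{"translation": [17,34,0],"delta_rot": [0,0,6.3]},{"translation": [17,34,0],"delta_rot": [0,0,6.3]},{"translation": [17,34,0],"delta_rot": [0,0,6.3]},{"translation": [17,34,0],"delta_rot": [0,0,6.3]},{"translation": [17,34,0],"delta_rot": [0,0,6.2]}], "grip": 0, "newtons": 20}}

```text
time: 1.1
tool_pos: [0.4094, -0.0733, 0.2431]
ee_rot: [0.651, 0.759, -0.0, -0.0]
ft_force: [1.3, -0.4, 0.6]
opening: -0.0002
finger_force: 0.0
```

>>> {"fn": "step_arm", "kwargs": {"steps": [{"translation": [17,34,0],"delta_rot": [0,0,0]},{"translation": [17,34,0],"delta_rot": [0,0,0]},{"translation": [17,34,0],"delta_rot": [0,0,0]},{"translation": [17,34,0],"delta_rot": [0,0,0]},{"translation": [16,34,0],"delta_rot": [0,0,0]},{"translation": [15,34,0],"delta_rot": [0,0,0]},{"translation": [0,0,0],"delta_rot": [0,0,0]},{"translation": [0,0,0],"delta_rot": [0,0,0]},{"translation": [0,0,0],"delta_rot": [0,0,0]}]}}

```text
time: 1.85
tool_pos: [0.5075, 0.1285, 0.2427]
ee_rot: [0.652, 0.758, -0.001, -0.0]
ft_force: [0.6, -0.3, -0.2]
opening: -0.0002
finger_force: 0.0
```

>>> {"fn": "step_arm", "kwargs": {"steps": [{"translation": [0,0,-20],"delta_rot": [0,0,0]},{"translation": [0,0,-20],"delta_rot": [0,0,0]},{"translation": [0,0,-20],"delta_rot": [0,0,0]},{"translation": [0,0,-20],"delta_rot": [0,0,0]},{"translation": [0,0,-15],"delta_rot": [0,0,0]},{"translation": [0,0,-10],"delta_rot": [0,0,0]},{"translation": [0,0,0],"delta_rot": [0,0,0]},{"translation": [0,0,0],"delta_rot": [0,0,0]},{"translation": [0,0,0],"delta_rot": [0,0,0]}]}}

```text
time: 2.6
tool_pos: [0.5089, 0.1285, 0.1394]
ee_rot: [0.653, 0.757, 0.001, 0.0]
ft_force: [0.3, -0.4, 0.4]
opening: 0.0002
finger_force: 0.0
```

```bash
python3 - <<'E'
from h import *
for n in("top","side"): cv2.imwrite(f"pics/{n}1.png",get_image(n)[:,:,::-1])
a=cv2.imread("pics/top1.png")[115:235,200:350];b=cv2.imread("pics/side1.png")[100:280,200:400]
cv2.imwrite("pics/c1.png",np.hstack([cv2.resize(a,(400,320)),cv2.resize(b,(356,320))]))
E
```

```text
(no output)
```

View pics/c1.png

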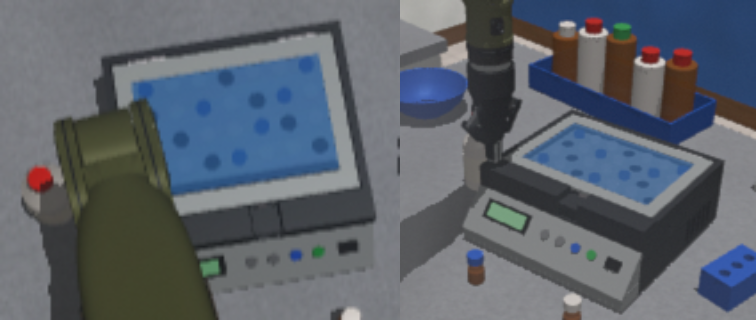

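The picture shows the fingertips just above the left end of the lip (about crop (492,160) in the side view). The notch is visible at about crop (575,197), and the bottle stands clear. Next I go down slowly until I feel contact.

>>> {"fn": "step_arm", "kwargs": {"steps": [{"translation": [0,0,-3],"delta_rot": [0,0,0]},{"translation": [0,0,-2],"delta_rot": [0,0,0]},{"translation": [0,0,-1],"delta_rot": [0,0,0]},{"translation": [0,0,-1],"delta_rot": [0,0,0]},{"translation": [0,0,0],"delta_rot": [0,0,0]}]}}

```text
time: 3.12
tool_pos: [0.5081, 0.1288, 0.131]
ee_rot: [0.653, 0.758, -0.0, -0.0]
ft_force: [-0.2, -0.5, 0.9]
opening: -0.0
finger_force: 0.0
```

>>> {"fn": "step_arm", "kwargs": {"steps": [{"translation": [0,0,-1],"delta_rot": [0,0,0]},{"translation": [0,0,0],"delta_rot": [0,0,0]}]}}

```text
time: 3.28
tool_pos: [0.5082, 0.1288, 0.1301]
ee_rot: [0.653, 0.758, -0.0, -0.0]
ft_force: [-0.1, 0.9, 0.5]
opening: -0.0001
finger_force: 0.0
```

>>> {"fn": "step_arm", "kwargs": {"steps": [{"translation": [0,0,-1],"delta_rot": [0,0,0]},{"translation": [0,0,0],"delta_rot": [0,0,0]},{"translation": [0,0,0],"delta_rot": [0,0,0]}]}}

```text
time: 3.53
tool_pos: [0.5083, 0.1289, 0.1301]
ee_rot: [0.653, 0.758, 0.0, 0.0]
ft_force: [-1.9, 0.4, 5.6]
opening: 0.0001
finger_force: 2.5
```

Contact is about 5 N. I'll ease it slightly and feel along the lip to the right.

>>> {"fn": "step_arm", "kwargs": {"steps": [{"translation": [0,0,0.4],"delta_rot": [0,0,0]},{"translation": [1.5,-9.9,0],"delta_rot": [0,0,0]},{"translation": [1.5,-9.9,0],"delta_rot": [0,0,0]},{"translation": [1.5,-9.9,0],"delta_rot": [0,0,0]},{"translation": [1.5,-9.9,0],"delta_rot": [0,0,0]},{"translation": [1.5,-9.9,0],"delta_rot": [0,0,0]}]}}

```text
time: 4.03
tool_pos: [0.5163, 0.0784, 0.1301]
ee_rot: [0.653, 0.758, 0.001, -0.0]
ft_force: [0.0, 2.8, 4.9]
opening: 0.0001
finger_force: 2.3
```

>>> {"fn": "step_arm", "kwargs": {"steps": [{"translation": [1.5,-9.9,0],"delta_rot": [0,0,0]},{"translation": [1.5,-9.9,0],"delta_rot": [0,0,0]},{"translation": [1.5,-9.9,0],"delta_rot": [0,0,0]},{"translation": [1.5,-9.9,0],"delta_rot": [0,0,0]},{"translation": [1.5,-9.9,0],"delta_rot": [0,0,0]},{"translation": [1.5,-9.9,0],"delta_rot": [0,0,0]}]}}

```text
time: 4.53
tool_pos: [0.525, 0.0192, 0.13]
ee_rot: [0.653, 0.758, 0.001, -0.0]
ft_force: [-0.4, 4.3, 5.3]
opening: 0.0001
finger_force: 2.9
```

>>> {"fn": "step_arm", "kwargs": {"steps": [{"translation": [1.2,-7.9,0],"delta_rot": [0,0,0]},{"translation": [1.2,-7.9,0],"delta_rot": [0,0,0]},{"translation": [1.2,-7.9,0],"delta_rot": [0,0,0]},{"translation": [1.2,-7.9,0],"delta_rot": [0,0,0]}]}}

```text
time: 4.87
tool_pos: [0.5297, -0.0124, 0.13]
ee_rot: [0.653, 0.758, 0.001, -0.0]
ft_force: [-1.2, 3.8, 5.0]
opening: 0.0001
finger_force: 2.6
```

>>> {"fn": "step_arm", "kwargs": {"steps": [{"translation": [0.6,-4,0],"delta_rot": [0,0,0]},{"translation": [0,0,0],"delta_rot": [0,0,0]}]}}

```text
time: 5.03
tool_pos: [0.5302, -0.0178, 0.1296]
ee_rot: [0.653, 0.757, -0.001, 0.001]
ft_force: [0.8, -0.9, 2.1]
opening: 0.0002
finger_force: 1.3
```

>>> {"fn": "step_arm", "kwargs": {"steps": [{"translation": [0.6,-4,0],"delta_rot": [0,0,0]},{"translation": [0,0,0],"delta_rot": [0,0,0]}]}}

```text
time: 5.2
tool_pos: [0.5302, -0.021, 0.1291]
ee_rot: [0.653, 0.757, -0.001, -0.0]
ft_force: [-1.2, -0.3, -0.6]
opening: -0.0001
finger_force: 0.0
```

>>> {"fn": "step_arm", "kwargs": {"steps": [{"translation": [0.6,-4,0],"delta_rot": [0,0,0]},{"translation": [0,0,0],"delta_rot": [0,0,0]}]}}

```text
time: 5.37
tool_pos: [0.531, -0.0244, 0.1292]
ee_rot: [0.653, 0.758, -0.001, -0.0]
ft_force: [0.1, 0.5, -0.9]
opening: 0.0003
finger_force: 0.0
```

The force dropped to zero at the notch, where the picture put it. I'll move the last 5 mm to its middle and go down onto the key.

>>> {"fn": "step_arm", "kwargs": {"steps": [{"translation": [0.7,-4.7,0],"delta_rot": [0,0,0]},{"translation": [0,0,-4],"delta_rot": [0,0,0]},{"translation": [0,0,-4],"delta_rot": [0,0,0]},{"translation": [0,0,-2],"delta_rot": [0,0,0]},{"translation": [0,0,-1],"delta_rot": [0,0,0]},{"translation": [0,0,0],"delta_rot": [0,0,0]}]}}

```text
time: 5.87
tool_pos: [0.5317, -0.0283, 0.1183]
ee_rot: [0.653, 0.758, -0.0, -0.0]
ft_force: [-1.1, -0.9, -0.1]
opening: -0.0
finger_force: 0.0
```

>>> {"fn": "step_arm", "kwargs": {"steps": [{"translation": [0,0,-2],"delta_rot": [0,0,0]},{"translation": [0,0,-2],"delta_rot": [0,0,0]},{"translation": [0,0,-1],"delta_rot": [0,0,0]},{"translation": [0,0,0],"delta_rot": [0,0,0]}]}}

```text
time: 6.2
tool_pos: [0.5312, -0.0284, 0.1136]
ee_rot: [0.653, 0.758, -0.001, -0.001]
ft_force: [-7.0, -1.0, 5.8]
opening: 0.0
finger_force: 1.5
```

>>> {"fn": "step_arm", "kwargs": {"steps": [{"translation": [0,0,-1.5],"delta_rot": [0,0,0]},{"translation": [0,0,0],"delta_rot": [0,0,0]}]}}

```text
time: 6.37
tool_pos: [0.5306, -0.0285, 0.1122]
ee_rot: [0.653, 0.758, -0.001, -0.001]
ft_force: [-6.3, -0.8, 7.1]
opening: -0.0002
finger_force: 1.7
```

```bash
python3 - <<'E'
from h import *
b=get_image("side")[80:280,200:400,::-1]
cv2.imwrite("pics/c2.png",cv2.resize(b,(600,600)));print(get_state()["ft_force"],get_state()["tool_pos"])
E
```

```text
[-5.93042533 -0.42082314  6.47764428] [ 0.53063198 -0.02851107  0.11230286]
```

View pics/c2.png

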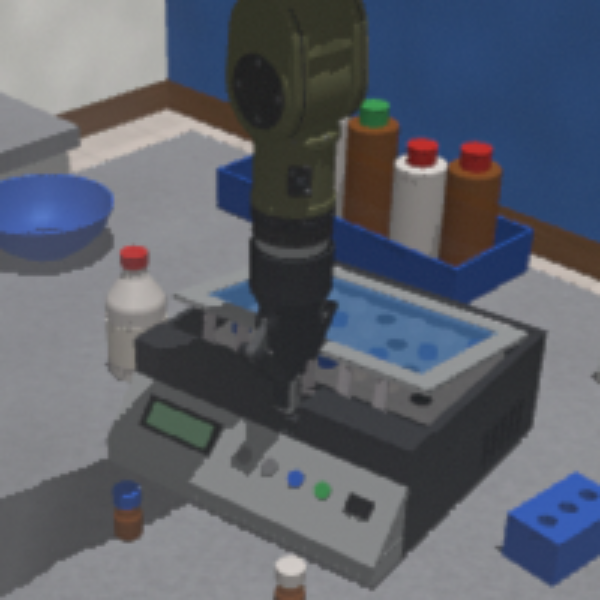

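The lid has been released and is leaning on the hand (front edge raised in the side view around crop (340,370)). I'll draw back out of the notch towards the robot, then up.

>>> {"fn": "step_arm", "kwargs": {"steps": [{"translation": [-5,-0.7,1],"delta_rot": [0,0,0]},{"translation": [-10,-1.5,1],"delta_rot": [0,0,0]},{"translation": [-15,-2.2,2],"delta_rot": [0,0,0]},{"translation": [-20,-3,3],"delta_rot": [0,0,0]},{"translation": [-25,-3.7,5],"delta_rot": [0,0,0]},{"translation": [-25,-3.7,10],"delta_rot": [0,0,0]},{"translation": [-20,-3,20],"delta_rot": [0,0,0]},{"translation": [-20,-3,25],"delta_rot": [0,0,0]},{"translation": [-10,-1,25],"delta_rot": [0,0,0]},{"translation": [0,0,25],"delta_rot": [0,0,0]},{"translation": [0,0,15],"delta_rot": [0,0,0]},{"translation": [0,0,0],"delta_rot": [0,0,0]}]}}

```text
time: 7.42
tool_pos: [0.3836, -0.0505, 0.2472]
ee_rot: [0.653, 0.758, 0.002, 0.003]
ft_force: [0.2, -0.4, 0.7]
opening: -0.0004
finger_force: 0.0
```

>>> {"fn": "step_arm", "kwargs": {"steps": [{"translation": [0,0,0],"delta_rot": [0,0,0]},{"translation": [0,0,0],"delta_rot": [0,0,0]},{"translation": [0,0,0],"delta_rot": [0,0,0]},{"translation": [0,0,0],"delta_rot": [0,0,0]},{"translation": [0,0,0],"delta_rot": [0,0,0]},{"translation": [0,0,0],"delta_rot": [0,0,0]},{"translation": [0,0,0],"delta_rot": [0,0,0]},{"translation": [0,0,0],"delta_rot": [0,0,0]},{"translation": [0,0,0],"delta_rot": [0,0,0]},{"translation": [0,0,0],"delta_rot": [0,0,0]},{"translation": [0,0,0],"delta_rot": [0,0,0]},{"translation": [0,0,0],"delta_rot": [0,0,0]}]}}

```text
time: 8.42
tool_pos: [0.3822, -0.0502, 0.2443]
ee_rot: [0.653, 0.758, 0.0, 0.0]
ft_force: [-1.0, -0.2, -0.1]
opening: 0.0002
finger_force: 0.0
```

>>> {"fn": "step_arm", "kwargs": {"steps": [{"translation": [0,0,0],"delta_rot": [0,0,0]},{"translation": [0,0,0],"delta_rot": [0,0,0]},{"translation": [0,0,0],"delta_rot": [0,0,0]},{"translation": [0,0,0],"delta_rot": [0,0,0]},{"translation": [0,0,0],"delta_rot": [0,0,0]},{"translation": [0,0,0],"delta_rot": [0,0,0]},{"translation": [0,0,0],"delta_rot": [0,0,0]},{"translation": [0,0,0],"delta_rot": [0,0,0]},{"translation": [0,0,0],"delta_rot": [0,0,0]},{"translation": [0,0,0],"delta_rot": [0,0,0]},{"translation": [0,0,0],"delta_rot": [0,0,0]},{"translation": [0,0,0],"delta_rot": [0,0,0]}]}}

```text
time: 9.42
tool_pos: [0.3821, -0.0502, 0.2442]
ee_rot: [0.653, 0.758, -0.0, -0.0]
ft_force: [0.3, -0.2, 0.4]
opening: 0.0001
finger_force: 0.0
```

>>> {"fn": "step_arm", "kwargs": {"steps": [{"translation": [0,0,0],"delta_rot": [0,0,0]},{"translation": [0,0,0],"delta_rot": [0,0,0]},{"translation": [0,0,0],"delta_rot": [0,0,0]},{"translation": [0,0,0],"delta_rot": [0,0,0]},{"translation": [0,0,0],"delta_rot": [0,0,0]},{"translation": [0,0,0],"delta_rot": [0,0,0]},{"translation": [0,0,0],"delta_rot": [0,0,0]},{"translation": [0,0,0],"delta_rot": [0,0,0]},{"translation": [0,0,0],"delta_rot": [0,0,0]},{"translation": [0,0,0],"delta_rot": [0,0,0]},{"translation": [0,0,0],"delta_rot": [0,0,0]},{"translation": [0,0,0],"delta_rot": [0,0,0]}]}}

```text
time: 10.42
tool_pos: [0.3821, -0.0502, 0.2442]
ee_rot: [0.653, 0.758, -0.0, -0.0]
ft_force: [0.1, -0.0, -0.6]
opening: -0.0
finger_force: 0.0
```

```bash
python3 - <<'E'
from h import *
b=get_image("side")[60:310,190:440,::-1]
cv2.imwrite("pics/c3.png",cv2.resize(b,(600,600)));print(get_state()["ft_force"],get_state()["tool_pos"])
E
```

```text
[ 0.23824987 -0.43866462  0.2153224 ] [ 0.38211481 -0.05019727  0.2442191 ]
```

View pics/c3.png

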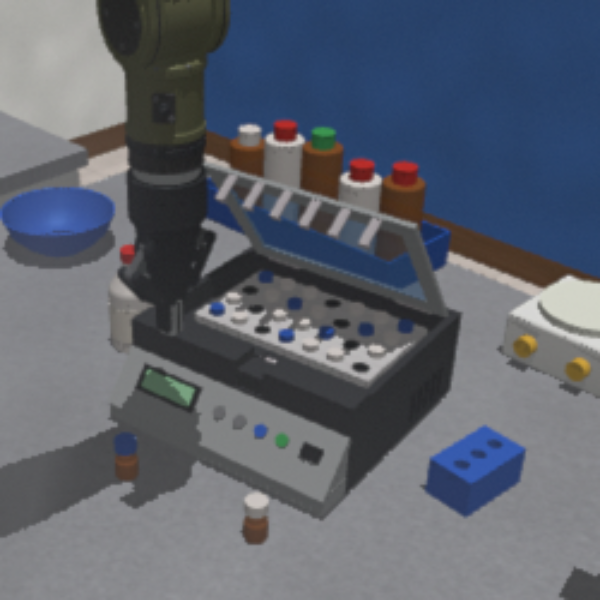

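The lid stands fully open (top edge from about crop (210,165) to (410,225)). The hand is clear, and the bottle, vials and rack in view are standing where they were.

```bash
python3 -c "
from cell import *
print(close_job())"
```

```text
the job is handed in; nothing more can be done
None
```

The key was found by feel and pressed, the lid sprang up and stands open, the arm is clear, and the job is handed in; no verdict came back.

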